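Set and lock the length stop of a roll cutter

ROBOT

A 6-joint arm with a two-finger parallel gripper is mounted at the origin on the work surface. World frame = base frame: x ahead of the robot, y to its left, z up, the work surface at z = 0. Lengths are in m, angles in degrees, forces in N, time in s.
With the tool pointing down it reaches from about 0.4 to 0.825 m from the base axis. Payload 7 kg.
Tool frame: the origin (TCP) lies midway between the tips of the shut fingers; the grasp point (between the pads) lies r.grip_depth behind it (r.grip_depth is the distance from the TCP to the grasp point, in m); z points along the fingers, y is the direction in which the jaws open and shut (so a half turn about z gives the same grasp; the last joint's range is limited). The gripper opens to 88 mm and grips with 3 to 60 N. Pads are 19 mm wide; open, the fingers measure 130 mm over their backs; the gripper's body (78 mm by 193 mm) begins 47 mm behind the grasp point.
Start: joints at [-59.754, 20.546, 0.682, 0, -70.136, -16.507], TCP at [0.16, -0.656, 0.197] pointing down, gripper open.
Joint ranges: [-176.03, 176.03], [-82.01, 121.73], [-58.28, 71.71], [-173.87, 95.51], [-174.79, -0.11], [-173.66, 173.66]. Speed limits (degrees/s): [136.94, 136.94, 172.46, 180, 180, 180].

INTERFACE

Orientations are given as [roll, pitch, yaw] about the fixed x, y, z axes, in that order (R = Rz(yaw) Ry(pitch) Rx(roll)).
In Python, from plant import r, imaging, close_job gives the robot as it stands.
- The arm moves only by the tool step_arm, never from a script. Its argument "commands" is a list of rows, each a list of 2 entries, a list of its own where there are three numbers: the shift along the tool's x, y, z in mm, then the turn about the tool's z in degrees. In form: [[[x, y, z], twist], ...]. A call has 1 to 20 rows; each row shifts and turns the commanded pose from where the row before left it, along the tool's axes as they then stand; what a row does not reach is not made up. A row lasts 1/8 s, in which the tool goes at most 62.5 mm and 10.7 degrees, less where a joint would pass 70% of its speed; a pose out of reach is approached as far as the arm can. A call with a gripper value outside its range is refused whole. "gripper" is the closure, from 0 (fully open) to 1 (shut), set as the call begins (left out, the last holds). The fingers move at their own pace and stop on an object; "grip_force" is the grip in N (left out, the last holds). Time passes only in rows, so rows that do not move let the fingers close. It gives the time, the measured TCP pose, the force and the opening at its end, in the units of the state.
- r.get_state(): the state, without advancing time (a new reading comes with each control period).
- imaging.capture(name): name is "side" or "top" or "wrist"; returns a dict with "img" (384x512x3 uint8, red, green, blue), "z_map" (384x512 float32, m along the optical axis (not along the pixel's ray), 0 where there is no reading), "vfov" (degrees; the focal length in pixels is half the picture's height over the tangent of half this angle, whatever the lens; pixels are square), "cx", "cy" (the principal point, pixels), "extrinsics" (4x4, takes a point from camera to world coordinates); the wrist camera has in their place "T_tool_cam" (4x4, takes a point from camera to tool coordinates, whose origin is the TCP and whose axes are the flange's). Camera axes: x right, y down, z forward; pixel columns grow to the right and rows downward; lengths in m; the calibration is good to about 2 mm. A picture is of the moment at which its call begins: read the wrist's pose just before it.
- close_job(): hands the job in, once; it reports no verdict.
The state is a dict: "time_s": time; "joints": joint angles; "qd": joint speeds; "joint_torque": joint torques, N m; "tcp_pos": TCP position; "eef_rot": TCP orientation; "contact_force": force on the tool from outside, world axes, zero at the start; "moment": the same for the moment, N m; "gripper_width": finger opening in m.
Only numpy, scipy, OpenCV 4.12 (cv2) and the standard library are available. Lean on these libraries where they do the work, as an engineer would, in place of code of your own. Each camera call takes 0.05 s, during which the arm holds its last target.

TASK

On the kitchen's roll cutter, first push the sliding length stop fully home, until its upright plate meets the end of the steel fence. Then spin the loose wing nut clockwise (seen from above) by repeated fingertip strokes against the side of its wings, never gripping or pinching the nut, until it is screwed fully down on the strap and turns no further. Leave the shaker, the cup and the spoon where they are.

Things in the scene. Friction and masses are not known exactly. Their poses are not given: they have to be found in the camera images.
- cutter: Roll cutter, a fixed white board 270 x 400 mm (x -60 to 210, y -210 to 190 mm) on rubber feet, top at z = 40 mm; placed anew each time, yaw within 0.35 rad. Origin: on the work surface below the nut's axis; z up, x away from the robot, y left. The stud (14 mm thick) ends at z = 98 mm. A steel knife guide, top z = 100 mm, stands at x 63 to 193, y -189 to -167 mm.
- fence_end (a point): Top of the left end of the steel fence, at cutter x = 54, y = 85, z = 75 mm; axes as the cutter's. The fence is an upright fixed plate 12 mm thick on the board, behind the nut, running along y from y = -160 to 85 mm, near face at x = 48 mm. Because of it the nut is open to finger strokes on its near (-x) side.
- stop (a joint): Slide of the length stop, m: 0 = pulled out 50 mm to the left, 0.05 = fully home, plate meeting the end of the fence (a hard end stop). Grows as the stop moves along the cutter's -y. Starts at 0 to 0.02, slides with about 3 N of friction, stays where it is left.
- stop_push (a point): On the outer (left, +y) face of the stop's upright aluminium plate at cutter x = 0, z = 70 mm, moving with the stop; axes as the cutter's. At slide value s it is at cutter y = 143 mm - s; home 93 mm. The plate is 8 mm thick, from x = -25 to 165 mm, top z = 95 mm. It carries a flat slotted strap 44 mm wide, top z = 48 mm, that runs along y under the nut.
- nut (a joint): Turn of the wing nut, rad, growing clockwise seen from above: 3 pi = 9.425 is screwed fully down on the strap (a hard end stop). Starts at 0 to 3.5, so 0.94 to 1.5 turns are needed. Friction 0.04 N m (about 1.5 N at a wing); stays where it is left. It sinks 4 mm per turn, 6 mm at most. At value q the wings lie along the line 135 degrees - q from the cutter's x towards its y.
- nut_axis (a point): Centre of the underside of the brass wing nut, turning and sinking with it; z = 54 mm at value 0, 48 mm fully down. Its x runs along the two opposite wings: upright rounded ears 8 mm thick reaching 42 mm from the axis (84 mm over both), from 8 to 32 mm above this point. Hub 24 mm across, up to 25 mm; flange 34 mm across, 4 mm thick.
- shaker: Spice shaker, a clear jar 52 mm across and 95 mm tall with a white cap, standing on the work surface near the cutter's right front. Origin: centre of its underside. Not to be moved.
- cup: Small steel cup, 72 mm across the rim and 55 mm tall, standing on the board beyond the fence. Origin: centre of its underside. Not to be moved.
- spoon: Spoon 240 mm long with a wooden handle, lying on the work surface right of the cutter, roughly along the cutter's x. Origin: its underside, near the middle. Not to be moved.

How it is judged (in metres and radians):
On the way, in this order (a step that is already met when the one before it is completed fails the run):
1. the length stop is pushed fully home against the fence (value of joint stop above 0.0475 m), for 0.2 s.
2. the wing nut is spun clockwise until it is fully screwed down (value of joint nut above 9.175 rad), for 0.2 s.
At the end, for the whole second after the job is handed in: The length stop is within 2.5 mm of its home end and the wing nut is within 0.25 rad (14 degrees) of fully screwed down and at rest (value of joint stop above 0.0475 m and value of joint nut above 9.175 rad and velocity of joint nut between -0.05 and 0.05 rad/s); the robot touches nothing.
It fails at once if the wing nut is gripped or straddled: the grasp point between the finger pads lies within a wing or the hub while the fingers press on the nut (contact force between the fingers and nut above 0.5 N and x of the grasp point in the frame of nut_axis between -0.042 and 0.042 m and y of the grasp point in the frame of nut_axis between -0.007 and 0.007 m and z of the grasp point in the frame of nut_axis below 0.045 m).
It fails at once if the shaker, the cup or the spoon is moved by more than 20 mm or lifted (distance of any of shaker, cup, spoon from where it was at the start of the episode above 0.02 m).
It also fails if it takes over 64 s, if anything falls off the work surface, if the arm or the gripper's body presses on something with over 40 N, if the wrist force passes 120 N, or if a joint passes its speed limit or range.

## Working session

There is one attempt and no reset: what is moved stays moved. The work goes in short steps, Python scripts to look and compute and a tool call to move; the robot and the scene stay as the last step left them, time stands still between calls to the robot, and variables do not carry over. Pictures are saved under pics/ and viewed, and the job is handed in when it is done.

Besides the shell and the picture viewer there is one more tool, called after "Request:" as name(argument=value, ...) on one line, values as JSON. step_arm: Moves the arm, as the interface text tells. Its arguments: {"type":"object","properties":{"commands":{"type":"array","items":{"type":"array"}},"gripper":{"type":"number"},"grip_force":{"type":"number"}},"required":["commands"]}

```bash
mkdir -p pics; ls
python3 - <<'E'
from plant import r, imaging
import cv2,numpy as np
s=r.get_state(); print(s, r.grip_depth)
for n in("top","side"):
    c=imaging.capture(n); cv2.imwrite(f"pics/{n}0.png",c["img"][:,:,::-1]); np.savez(f"{n}0.npz",**c)
    print(n,c["vfov"],c["cx"],c["cy"],np.round(c["extrinsics"],4).tolist())
E
```

```text
pics
{'time_s': 0.0, 'joints': array([-5.97531498e+01,  2.05931619e+01,  6.33180789e-01, -1.98213931e-02,
       -7.01341238e+01, -1.65061209e+01]), 'qd': array([-0.09435193,  0.00375003,  0.04262044,  0.06678134, -0.01063785,
       -0.02333961]), 'joint_torque': array([ 7.42756620e-04, -5.82722390e+01,  2.93063951e+01,  6.99760839e+00,
        6.91613270e-03, -1.00749439e-04]), 'tcp_pos': array([ 0.16016585, -0.65517462,  0.19619966]), 'eef_rot': array([ 1.79904479e+02, -8.87420965e-03, -1.66266014e+02]), 'contact_force': array([-1.20629688,  0.51845183, -0.45600655]), 'moment': array([-0.02719569, -0.02681274, -0.03544517]), 'gripper_width': 0.08767435817717745} 0.0188
top 55.66351123397534 250.50417209555079 194.3225293108122 [[0.0127, -0.9895, 0.144, 0.445], [-0.9992, -0.0181, -0.0364, -0.0252], [0.0387, -0.1434, -0.9889, 0.8729], [0.0, 0.0, 0.0, 1.0]]
side 49.37518833992015 254.5084959772164 192.31147974027323 [[-0.9789, -0.1348, 0.1535, 0.4211], [-0.2031, 0.5605, -0.8028, 0.613], [0.0222, -0.8171, -0.5761, 0.5357], [0.0, 0.0, 0.0, 1.0]]
```

View pics/top0.png

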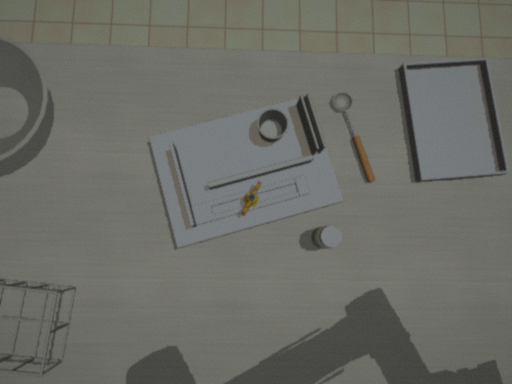

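View pics/side0.png

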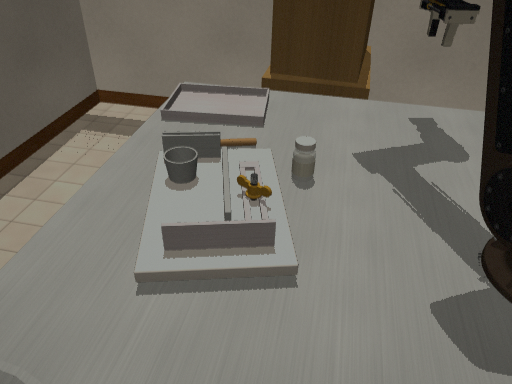

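```bash
cat > h.py <<'E'
import numpy as np,cv2
def load(n): return dict(np.load(n))
def K(c):
    f=192/np.tan(np.radians(float(c["vfov"])/2)); return f,float(c["cx"]),float(c["cy"])
def rays(c,uv,T=None):
    f,cx,cy=K(c); T=c["extrinsics"] if T is None else T
    uv=np.atleast_2d(uv).astype(float)
    d=np.c_[(uv[:,0]-cx)/f,(uv[:,1]-cy)/f,np.ones(len(uv))]
    return T[:3,3],d@T[:3,:3].T
def onplane(c,uv,z,T=None):
    o,d=rays(c,uv,T); return o+d*((z-o[2])/d[:,2])[:,None]
def cloud(c,T=None):
    f,cx,cy=K(c); T=c["extrinsics"] if T is None else T
    v,u=np.mgrid[0:384,0:512]; z=c["z_map"]
    p=np.stack([(u-cx)/f*z,(v-cy)/f*z,z],-1)
    return p@T[:3,:3].T+T[:3,3]
def gold(c):
    h=cv2.cvtColor(c["img"],cv2.COLOR_RGB2HSV)
    return ((h[...,0]>10)&(h[...,0]<30)&(h[...,1]>130)&(h[...,2]>50))
E
python3 - <<'E'
from h import *
for n in("top0.npz","side0.npz"):
    c=load(n);P=cloud(c);z=P[...,2];ok=c["z_map"]>0
    m=gold(c); nn,l,st,ce=cv2.connectedComponentsWithStats(m.astype(np.uint8))
    for i in range(1,nn):
        if st[i,4]>20:
            q=P[(l==i)&ok]; print(n,"gold",st[i],np.round(ce[i],1),np.round(np.median(q,0),4),np.round(q.min(0),3),np.round(q.max(0),3))
    # board
    b=ok&(abs(z-0.04)<0.006)&(P[...,0]<0.9)&(P[...,0]>.3)&(abs(P[...,1])<.35)
    b=cv2.morphologyEx(b.astype(np.uint8),cv2.MORPH_OPEN,np.ones((3,3)))
    nn,l,st,ce=cv2.connectedComponentsWithStats(b)
    for i in range(1,nn):
        if st[i,4]>300: print("board",st[i])
    pts=P[b>0][:,:2].astype(np.float32)
    print(len(pts),cv2.minAreaRect(pts), np.median(z[b>0]))
    cv2.imwrite(f"pics/b_{n[:3]}.png",b*255)
E
```

```text
top0.npz gold [353 137  21  44 233] [363.3 159.2] [ 0.6602 -0.3305  0.0194] [ 0.609 -0.353  0.013] [ 0.717 -0.307  0.024]
top0.npz gold [253 182   7  12  31] [255.9 188.1] [ 0.5739 -0.0661  0.0811] [ 0.563 -0.073  0.077] [ 0.588 -0.06   0.088]
top0.npz gold [243 194  15  20 110] [248.9 202.6] [ 0.5438 -0.048   0.0777] [ 0.519 -0.07   0.054] [ 0.564 -0.038  0.086]
board [  149    99   194   149 13808]
board [258 184  39  18 337]
14434 ((0.6278510093688965, -0.04385162889957428), (0.27052074670791626, 0.4001537561416626), 16.58962631225586) 0.04110661837758017
side0.npz gold [ 262    0  109   99 9186] [319.6  47.4] [ 0.5008 -1.1354  0.0395] [ 0.268 -1.705 -0.135] [ 0.729 -1.068  0.235]
side0.npz gold [ 98  90  70  18 743] [130.9  98.4] [ 1.8851 -2.0715 -0.6968] [ 1.594 -2.104 -0.752] [ 2.153 -2.035 -0.649]
side0.npz gold [221 139  35   7 202] [238.  141.5] [ 0.649  -0.3299  0.0142] [ 0.606 -0.349  0.006] [ 0.693 -0.31   0.02 ]
side0.npz gold [237 175  35  24 387] [253.4 188.2] [ 0.5498 -0.0466  0.0714] [ 0.514 -0.072  0.052] [ 0.588 -0.033  0.084]
board [  134   149   164   126 11084]
11471 ((0.585254967212677, -0.05562029778957367), (0.35531625151634216, 0.40132176876068115), 16.465831756591797) 0.03906349814212634
```

Run:
```python
from h import *
c=load("top0.npz");im=c["img"][:,:,::-1][80:260,130:400]
cv2.imwrite("pics/topz.png",cv2.resize(im,None,fx=2.9,fy=2.9,interpolation=cv2.INTER_CUBIC))
```

```text
(no output)
```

View pics/topz.png

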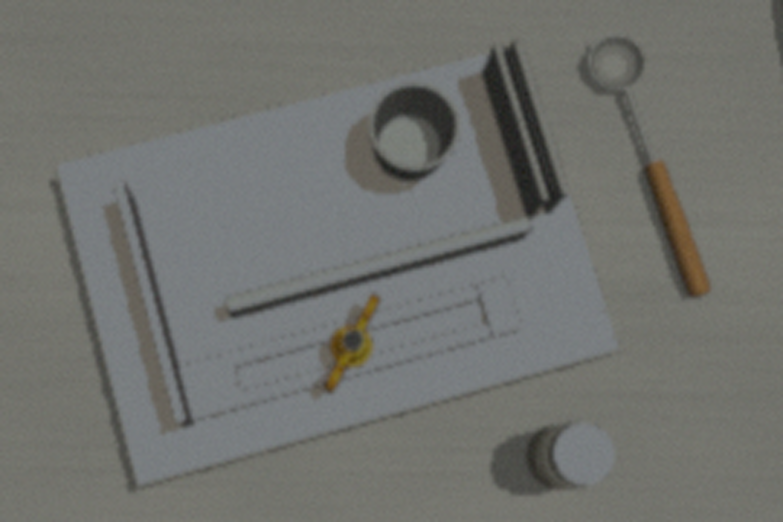

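View pics/b_top.png

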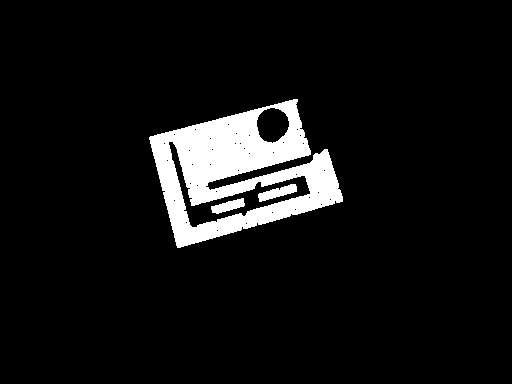

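```bash
cat > g.py <<'E'
import numpy as np
from plant import r
O=np.array([.5532,-.0557]);YAW=16.6
def c2w(x,y):
    a=np.radians(YAW);return O+np.array([np.cos(a)*x-np.sin(a)*y,np.sin(a)*x+np.cos(a)*y])/1000
def w2c(p):
    a=np.radians(YAW);d=(np.asarray(p)[:2]-O)*1000
    return np.array([np.cos(a)*d[0]+np.sin(a)*d[1],-np.sin(a)*d[0]+np.cos(a)*d[1]])
def pose():
    P=[];Y=[]
    s=r.get_state()
    return s,np.array(s["tcp_pos"]),float(s["eef_rot"][2])
def delta(p,yaw,t):   # tool-axes shift (mm) from p at yaw to t
    d=(np.asarray(t)-np.asarray(p))*1000;a=np.radians(yaw)
    return np.round([np.cos(a)*d[0]+np.sin(a)*d[1], np.sin(a)*d[0]-np.cos(a)*d[1], -d[2]],1)
E
python3 - <<'E'
from g import *
s,p,y=pose();n=[.16,-.656,.197];yy=-166.26
W=[.48,-.36,.24];print("to W",delta(n,yy,W), "rows", np.linalg.norm(np.array(W)-n)*1000/50)
V=[.5,-.06,.26];print("to V",delta(W,yy,V))
t=[*c2w(0,195),.2];print(t,delta(V,yy,t))
E
```

```text
to W [-381.1  211.5  -43. ] rows 8.760479438934833
to V [-90.7 286.7 -20. ]
[np.float64(0.4974907683560302), np.float64(0.131172902020701), 0.2] [-43.  186.3  60. ]
```

Request:
step_arm(commands=[[[-38, 21, -4.3], 0], [[-38, 21, -4.3], 0], [[-38, 21, -4.3], 0], [[-38, 21, -4.3], 0], [[-38, 21, -4.3], 0], [[-38, 21, -4.3], 0], [[-38, 21, -4.3], 0], [[-38, 21, -4.3], 0], [[-38, 21, -4.3], 0], [[-38, 21, -4.3], 0], [[-13, 41, -3], 0], [[-13, 41, -3], 0], [[-13, 41, -3], 0], [[-13, 41, -3], 0], [[-13, 41, -3], 0], [[-13, 41, -3], 0], [[-13, 41, -3], 0], [[0, 0, 0], 0], [[0, 0, 0], 0]], gripper=1)

```text
time_s: 2.48
tcp_pos: [0.4995, -0.0609, 0.2609]
eef_rot: [180.0, -0.0, -166.2]
contact_force: [0.7, 0.2, 0.1]
gripper_width: 0.0005
```

Run:
```python
from h import *
from g import *
from plant import imaging
from scipy.spatial.transform import Rotation as Ro
s,p,y=pose();print(p,s["eef_rot"],s["joints"])
c=imaging.capture("wrist");cv2.imwrite("pics/w1.png",c["img"][:,:,::-1])
T=np.eye(4);T[:3,:3]=Ro.from_euler("xyz",s["eef_rot"],degrees=True).as_matrix();T[:3,3]=p
T=T@c["T_tool_cam"];np.savez("w1.npz",T=T,**c);print(np.round(c["T_tool_cam"],3).tolist(),c["vfov"])
P=cloud(c,T);m=gold(c)&(c["z_map"]>0);q=P[m];print(len(q))
top=q[q[:,2]>.07]
print(np.round(np.median(top,0),4),top.min(0),top.max(0),cv2.minAreaRect((top[:,:2]*1000).astype(np.float32)))
wing=q[(np.linalg.norm(q[:,:2]-O,axis=1)>.02)];print("wing top z",np.percentile(wing[:,2],[50,90,95,99]))
```

```text
[ 0.49953155 -0.06094741  0.26092559] [ 1.79996721e+02 -3.17748557e-02 -1.66214560e+02] [ 1.54440023e+01  1.99849507e+00 -1.44994410e+01 -4.37678445e-03
 -7.35337306e+01 -9.16573212e+01]
[[0.0, -0.965, -0.262, 0.071], [1.0, 0.001, -0.0, -0.001], [0.001, -0.262, 0.965, -0.187], [0.0, 0.0, 0.0, 1.0]] 58.234494148522224
6371
[ 0.476  -0.0661  0.3824] [ 0.46170017 -0.11689918  0.07003914] [ 0.56844732 -0.03401647  0.38594697] ((507.9990539550781, -57.421607971191406), (97.44795989990234, 81.5365219116211), 31.947406768798828)
wing top z [0.3821668  0.38430553 0.38463258 0.38522122]
```

View pics/w1.png

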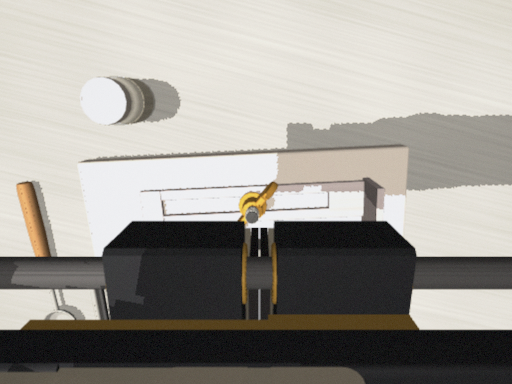

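```bash
python3 - <<'E'
from h import *
from g import *
c=load("w1.npz");T=c["T_tool_cam"];P=cloud(c,T)
ok=c["z_map"]>0
near=ok&(P[...,2]<.02)&(P[...,2]>-.2)
q=P[near]*1000
for lo in range(-150,20,10):
    k=q[(q[:,2]>=lo)&(q[:,2]<lo+10)]
    if len(k)>10: print(lo,len(k),np.round(k.min(0),1),np.round(k.max(0),1))
E
python3 - <<'E'
import cv2
i=cv2.imread("pics/w1.png")[160:340,170:350];cv2.imwrite("pics/w1z.png",cv2.resize(i,None,fx=3.3,fy=3.3,interpolation=cv2.INTER_NEAREST))
E
```

```text
-150 1599 [  25.8  -43.2 -142.5] [  28.9   16.6 -140. ]
-140 21524 [  21.6  -50.4 -140. ] [  28.6   47.7 -130. ]
-130 8457 [  22.7  -52.7 -130. ] [  39.4   50.2 -120. ]
-120 29288 [  17.   -65.1 -120. ] [  40.7   61.8 -110. ]
-110 4851 [  12.8  -65.9 -110. ] [  40.6   63.7 -100. ]
-100 277 [   3.4  -34.9 -100. ] [ 39.9  33.3 -90. ]
-90 57 [ -2.5  -4.7 -89.6] [  8.2   3.3 -80.1]
-80 587 [ -8.7  -4.7 -76.7] [  4.9   3.2 -73.2]
-70 30 [ 10.4  -4.9 -64.2] [ 12.9   3.8 -60. ]
-60 172 [  9.8  -5.4 -60. ] [ 12.    3.2 -50. ]
-50 292 [  6.   -7.4 -50. ] [ 12.8   5.8 -40. ]
-40 197 [  8.8  -7.7 -39.8] [ 12.8   6.1 -30. ]
-30 11 [  9.9  -4.  -29.9] [ 10.7   2.9 -29. ]
```

View pics/w1z.png

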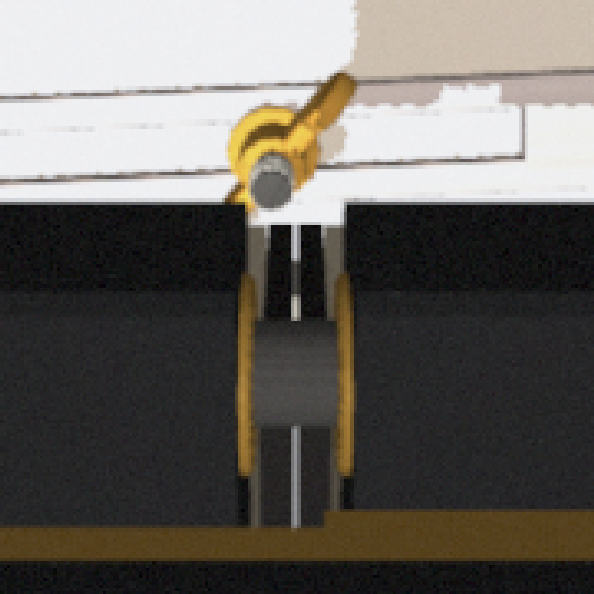

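Run:
```python
from g import *
s,p,y=pose(); y2=y+92.8
t=[*c2w(0,175),.20];print(y,y2,t,delta(p,y2,t))
print("target rows then down 135")
```

```text
-166.26715563287286 -73.46715563287286 [np.float64(0.5032045357041297), np.float64(0.11200645053139832), 0.2] [-165.2  -52.9   60.9]
target rows then down 135
```

Request:
step_arm(commands=[[[0, 0, 0], -10.3], [[0, 0, 0], -10.3], [[0, 0, 0], -10.3], [[0, 0, 0], -10.3], [[0, 0, 0], -10.3], [[0, 0, 0], -10.3], [[0, 0, 0], -10.3], [[0, 0, 0], -10.3], [[0, 0, 0], -10.4], [[-41, -13, 15], 0], [[-41, -13, 15], 0], [[-41, -13, 15], 0], [[-42, -14, 15], 0], [[0, 0, 33], 0], [[0, 0, 33], 0], [[0, 0, 33], 0], [[0, 0, 33], 0], [[0, 0, 3], 0], [[0, 0, 0], 0]])

```text
time_s: 4.9
tcp_pos: [0.5043, 0.1118, 0.0668]
eef_rot: [-180.0, -0.0, -73.5]
contact_force: [-0.9, -0.8, 0.6]
gripper_width: 0.0005
```

Request:
step_arm(commands=[[[10, 0, 0], 0], [[10, 0, 0], 0], [[6, 0, 0], 0], [[6, 0, 0], 0], [[6, 0, 0], 0], [[6, 0, 0], 0], [[6, 0, 0], 0], [[6, 0, 0], 0], [[4, 0, 0], 0], [[0, 0, 0], 0]])

```text
time_s: 6.15
tcp_pos: [0.5207, 0.0544, 0.0662]
eef_rot: [180.0, -0.0, -73.5]
contact_force: [-0.4, -0.0, 0.9]
gripper_width: 0.0004
```

Request:
step_arm(commands=[[[3, 0, 0], 0], [[3, 0, 0], 0], [[2, 0, 0], 0], [[0, 0, 0], 0]])

```text
time_s: 6.65
tcp_pos: [0.523, 0.0469, 0.0662]
eef_rot: [180.0, -0.0, -73.5]
contact_force: [-0.8, -0.9, 1.1]
gripper_width: 0.0004
```

Run:
```python
from g import *
s,p,y=pose();print(w2c(p),p,s["contact_force"])
```

```text
[  0.35552574 106.97106472] [0.52298032 0.04691436 0.06615504] [-0.7653739  -0.85194516  1.10919159]
```

Request:
step_arm(commands=[[[2, 0, 0], 0], [[2, 0, 0], 0], [[0, 0, 0], 0]])

```text
time_s: 7.02
tcp_pos: [0.5241, 0.0431, 0.0662]
eef_rot: [180.0, -0.0, -73.5]
contact_force: [-0.3, -0.1, 0.3]
gripper_width: 0.0002
```

Request:
step_arm(commands=[[[1, 0, 0], 0], [[0.5, 0, 0], 0]])

```text
time_s: 7.28
tcp_pos: [0.5246, 0.0417, 0.0662]
eef_rot: [-180.0, 0.0, -73.5]
contact_force: [-0.4, 0.5, 0.1]
gripper_width: 0.0004
```

Request:
step_arm(commands=[[[1, 0, 0], 0], [[0.5, 0, 0], 0]])

```text
time_s: 7.52
tcp_pos: [0.525, 0.0403, 0.0661]
eef_rot: [180.0, 0.0, -73.5]
contact_force: [0.6, 0.1, -0.5]
gripper_width: 0.0004
```

Run:
```python
from h import *
from g import *
from plant import imaging
s,p,y=pose();print(w2c(p),s["contact_force"])
a=imaging.capture("side");b=imaging.capture("top")
A=cv2.resize(a["img"][100:300,110:330],None,fx=2.5,fy=2.5);B=cv2.resize(b["img"][80:260,130:370],None,fx=2.5,fy=2.5)
cv2.imwrite("pics/s2.png",A[:,:,::-1]);cv2.imwrite("pics/t2.png",B[:,:,::-1])
```

```text
[  0.35430172 100.05909662] [ 0.62680697  0.13779688 -0.4520635 ]
```

View pics/s2.png

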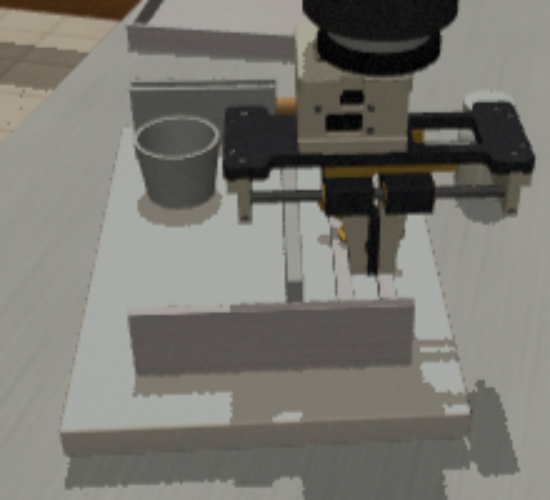

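View pics/t2.png

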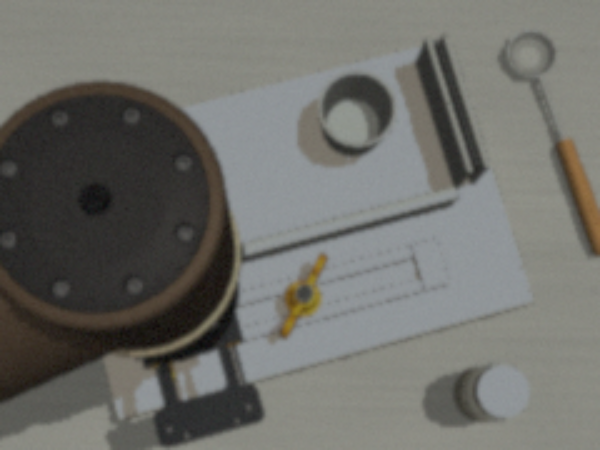

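Run:
```python
from h import *
from g import *
from plant import imaging
s,p,y=pose();print(p,s["eef_rot"],w2c(p))
for n in("top0.npz","side0.npz"):
    c=load(n);P=cloud(c)
    q=P.reshape(-1,3);C=np.array([w2c(x) for x in q]);k=(q[:,2]>.06)&(q[:,2]<.11)&(C[:,1]>88)&(C[:,1]<250)&(abs(C[:,0]-75)<140)
    print(n,k.sum(),np.percentile(C[k],[2,25,50,75,98],axis=0).round(1).tolist(),np.percentile(q[k,2],[5,50,98]).round(3))
    T=np.linalg.inv(c["extrinsics"]);f,cx,cy=K(c);v=T[:3,:3]@p+T[:3,3];print("tcp px",f*v[0]/v[2]+cx,f*v[1]/v[2]+cy)
```

```text
[0.52499469 0.0402966  0.06616887] [-1.79997536e+02 -3.70258087e-04 -7.34637592e+01] [  0.39532382 100.05363536]
top0.npz 456 [[-23.1, 134.1], [19.5, 134.4], [66.0, 136.5], [114.3, 139.3], [159.7, 141.9]] [0.066 0.095 0.098]
tcp px 207.431856555446 210.22266986969296
side0.npz 2082 [[-22.5, 135.1], [22.8, 140.8], [70.0, 141.6], [117.2, 142.3], [159.4, 143.6]] [0.062 0.08  0.095]
tcp px 256.87706416813984 219.5383172048952
```

Run:
```python
from h import *
from g import *
from plant import imaging
c=imaging.capture("side");np.savez("side3.npz",**c);P=cloud(c)
for v in range(180,250,3):
    print(v,[(int(x[0]),int(x[1]),int(x[2]*1000)) for x in [np.r_[w2c(P[v,u]),P[v,u,2]] for u in (244,250,257,262,268,275)]])
i=c["img"][150:250,200:320];cv2.imwrite("pics/s3.png",cv2.resize(i,None,fx=6,fy=6,interpolation=cv2.INTER_NEAREST)[:,:,::-1])
```

```text
180 [(26, 138, 177), (17, 138, 176), (6, 136, 174), (-4, 110, 157), (-10, 138, 175), (-21, 138, 175)]
183 [(26, 139, 172), (17, 137, 170), (6, 137, 169), (-5, 110, 151), (-11, 137, 169), (-22, 139, 170)]
186 [(26, 138, 165), (17, 138, 165), (2, 103, 141), (-5, 111, 146), (-15, 111, 146), (-51, -44, 37)]
189 [(15, -25, 46), (14, 109, 139), (2, 108, 138), (-5, 112, 140), (-15, 112, 140), (-50, -31, 39)]
192 [(16, -12, 47), (14, 110, 134), (2, 109, 133), (-5, 110, 133), (-15, 109, 132), (-49, -24, 37)]
195 [(16, -2, 47), (14, 110, 128), (2, 110, 127), (-5, 110, 127), (-15, 111, 127), (-47, -12, 37)]
198 [(17, 7, 47), (14, 109, 121), (2, 110, 121), (-6, 104, 116), (-16, 110, 120), (-46, -2, 37)]
201 [(17, 16, 46), (14, 109, 114), (2, 110, 115), (-6, 110, 114), (-16, 109, 113), (-44, 10, 39)]
204 [(18, 25, 45), (14, 112, 110), (1, 107, 106), (-6, 111, 109), (-16, 111, 108), (-43, 20, 39)]
207 [(19, 36, 46), (14, 110, 102), (1, 109, 101), (-6, 112, 103), (-28, 28, 38), (-42, 30, 39)]
210 [(19, 47, 47), (7, 36, 39), (1, 107, 93), (-14, 49, 48), (-27, 38, 39), (-41, 39, 39)]
213 [(20, 55, 46
[... 517 characters left out ...]
4, 142, 81), (-26, 141, 79)]
231 [(26, 143, 77), (16, 141, 75), (4, 142, 75), (-4, 141, 74), (-14, 142, 75), (-33, 102, 39)]
234 [(26, 143, 71), (15, 140, 67), (3, 141, 67), (-4, 141, 67), (-14, 141, 67), (-32, 110, 39)]
237 [(26, 143, 64), (15, 142, 62), (3, 142, 61), (-4, 140, 60), (-14, 142, 61), (-31, 120, 40)]
240 [(26, 140, 55), (15, 141, 55), (3, 141, 54), (-4, 142, 54), (-15, 141, 53), (-30, 126, 39)]
243 [(26, 141, 49), (15, 142, 48), (3, 141, 47), (-5, 141, 47), (-15, 142, 47), (-29, 133, 38)]
246 [(26, 143, 43), (15, 142, 41), (3, 141, 40), (-5, 141, 40), (-15, 143, 41), (-28, 142, 39)]
249 [(26, 147, 40), (15, 146, 39), (3, 147, 39), (-4, 148, 40), (-15, 146, 37), (-27, 149, 38)]
```

View pics/s3.png

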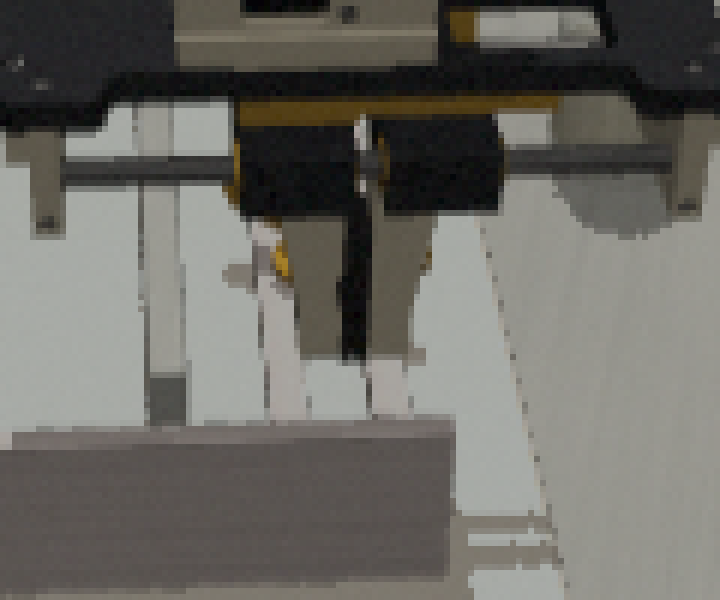

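Run:
```python
from h import *
from g import *
c=load("side3.npz");P=cloud(c)
for u in range(195,330,3):
    col=[(v,P[v,u]) for v in range(150,215) if c["z_map"][v,u]>0 and P[v,u,2]>.088 and np.linalg.norm(P[v,u,:2]-[.525,.04])<.13]
    if col:
        v,q=min(col,key=lambda a:a[1][2]); print(u,v,w2c(q).round(0),round(q[2]*1000))
w=load("w1.npz");P=cloud(w,w["T"]);
print("board z by wrist",np.median(P[170:200,100:140,2]), "table",np.median(P[20:60,300:500,2]))
```

```text
201 177 [ 93. 139.] 185
204 177 [ 88. 138.] 184
207 189 [ 85. 139.] 162
210 188 [ 80. 138.] 164
213 181 [ 75. 130.] 171
216 180 [ 70. 131.] 174
219 180 [ 65. 132.] 174
222 180 [ 61. 130.] 173
225 180 [ 56. 131.] 173
228 180 [ 51. 131.] 173
231 180 [ 47. 130.] 172
234 180 [ 42. 132.] 173
237 180 [ 37. 131.] 173
240 186 [ 33. 137.] 165
243 186 [ 28. 137.] 165
246 186 [ 24. 140.] 167
249 205 [ 15. 104.] 102
252 209 [ 11. 111.] 99
255 209 [  5. 111.] 98
258 210 [ -0. 107.] 93
261 208 [ -5. 111.] 100
264 209 [-10. 109.] 96
267 208 [-15. 110.] 99
270 194 [-19. 111.] 129
273 185 [-19. 137.] 165
276 185 [-24. 137.] 165
279 185 [-29. 137.] 165
282 185 [-33. 139.] 166
285 179 [-39. 132.] 172
288 179 [-43. 133.] 173
291 178 [-49. 131.] 173
294 178 [-53. 132.] 174
297 178 [-58. 131.] 173
300 178 [-63. 130.] 172
303 178 [-68. 131.] 173
306 170 [-81.  92.] 163
309 179 [-81. 118.] 162
312 186 [-82. 138.] 162
315 186 [-87. 139.] 162
318 174 [-89. 140.] 185
321 174 [-94. 139.] 185
board z by wrist 0.03968632629193991 table -0.0005840158188141209
```

Request:
step_arm(commands=[[[0, 0, -24], 0], [[-38, 0, 0], 0], [[-38, 0, 0], 0], [[0, 0, 0], 0], [[0, 0, 26], 0], [[0, 0, 26], 0], [[0, 0, 0], 0]])

```text
time_s: 8.55
tcp_pos: [0.502, 0.1119, 0.0366]
eef_rot: [179.8, -0.1, -73.5]
contact_force: [-0.4, -1.0, -0.1]
gripper_width: 0.0007
```

Request:
step_arm(commands=[[[8, 0, 0], 0], [[6, 0, 0], 0], [[6, 0, 0], 0], [[5, 0, 0], 0], [[5, 0, 0], 0]])

```text
time_s: 9.18
tcp_pos: [0.5122, 0.0845, 0.0386]
eef_rot: [-179.9, 0.0, -73.5]
contact_force: [-1.7, 4.0, 2.4]
gripper_width: 0.0005
```

Request:
step_arm(commands=[[[5, 0, 0], 0], [[5, 0, 0], 0], [[5, 0, 0], 0], [[5, 0, 0], 0]])

```text
time_s: 9.68
tcp_pos: [0.518, 0.0652, 0.0383]
eef_rot: [-180.0, 0.0, -73.4]
contact_force: [0.2, 4.4, 2.7]
gripper_width: 0.0006
```

Request:
step_arm(commands=[[[5, 0, 0], 0], [[5, 0, 0], 0], [[4, 0, 0], 0], [[3, 0, 0], 0]])

```text
time_s: 10.18
tcp_pos: [0.5225, 0.0487, 0.0381]
eef_rot: [-180.0, 0.0, -73.5]
contact_force: [0.9, 3.3, 1.6]
gripper_width: 0.0001
```

Request:
step_arm(commands=[[[2, 0, 0], 0], [[2, 0, 0], 0], [[1, 0, 0], 0]])

```text
time_s: 10.55
tcp_pos: [0.5238, 0.0441, 0.0381]
eef_rot: [180.0, 0.0, -73.5]
contact_force: [2.0, 3.5, 0.3]
gripper_width: 0.0005
```

Request:
step_arm(commands=[[[1, 0, 0], 0], [[1, 0, 0], 0]])

```text
time_s: 10.8
tcp_pos: [0.5239, 0.0438, 0.0381]
eef_rot: [-180.0, 0.1, -73.5]
contact_force: [-6.7, 19.1, 5.0]
gripper_width: 0.0002
```

Request:
step_arm(commands=[[[0.5, 0, 0], 0], [[0, 0, 0], 0]])

```text
time_s: 11.05
tcp_pos: [0.5239, 0.0439, 0.0381]
eef_rot: [-180.0, 0.1, -73.5]
contact_force: [-5.2, 16.8, 3.7]
gripper_width: 0.0003
```

Request:
step_arm(commands=[[[-15, 0, 0], 0], [[-15, 0, 0], 0], [[0, 0, -40], 0], [[0, 0, -40], 0], [[0, 0, -20], 0], [[0, 0, 0], 0]])

```text
time_s: 11.8
tcp_pos: [0.5165, 0.071, 0.1397]
eef_rot: [-179.9, 0.0, -73.4]
contact_force: [0.2, -0.5, -0.0]
gripper_width: 0.0005
```

Run:
```python
from h import *
from g import *
from plant import imaging
c=imaging.capture("side");P=cloud(c)
q=P.reshape(-1,3);C=np.array([w2c(x) for x in q]);k=(q[:,2]>.06)&(q[:,2]<.092)&(C[:,1]>80)&(C[:,1]<180)&(C[:,0]<150)&(C[:,0]>0)
print(k.sum(),np.percentile(C[k,1],[5,25,50,75,95]))
i=c["img"][120:290,110:330];cv2.imwrite("pics/s4.png",cv2.resize(i,None,fx=3,fy=3)[:,:,::-1])
s,p,y=pose();print(p,s["joints"])
a=-116.8;wing=np.radians(153.2);R=.031;tr=.0135+.012
t=np.r_[O+R*np.array([np.cos(wing),np.sin(wing)])+tr*np.array([-np.sin(wing),np.cos(wing)]),.14]
print(t,y-a,delta(p,a,t))
```

```text
1202 [90.9543998  91.88076109 92.54084775 93.19856687 94.03962724]
[0.51566964 0.07075074 0.13837472] [ 2.94346815e+01  8.76785530e+00 -2.35069122e+01 -3.21987393e-04
 -5.76971470e+01 -1.28931756e+01]
[ 0.51403246 -0.06448373  0.14      ] 43.341335463432415 [121.4 -59.5  -1.6]
```

View pics/s4.png

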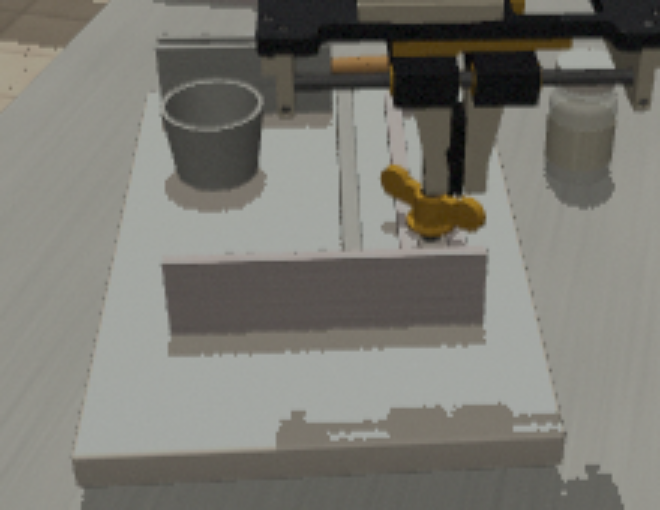

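Request:
step_arm(commands=[[[0, 0, 0], 8.7], [[0, 0, 0], 8.7], [[0, 0, 0], 8.6], [[0, 0, 0], 8.7], [[0, 0, 0], 8.7], [[40, -20, 0], 0], [[41, -20, 0], 0], [[40, -19, 0], 0], [[0, 0, 0], 0], [[0, 0, 40], 0], [[0, 0, 40], 0], [[0, 0, 26], 0], [[0, 0, 0], 0]])

```text
time_s: 13.48
tcp_pos: [0.5115, -0.064, 0.0296]
eef_rot: [179.7, -0.2, -116.9]
contact_force: [0.8, -0.3, -0.0]
gripper_width: 0.0002
```

```bash
cat >> g.py <<'E'
def ax():
    s,p,y=pose();d=(np.r_[O,0]-np.r_[p[:2],0])
    a=delta(p,y,np.r_[O,p[2]])
    print("t",round(s["time_s"],2),"axis in tool",a[:2],"z",round(p[2],4),"yaw",round(y,1),"cutter",w2c(p).round(1),"F",np.round(s["contact_force"],1),"j1,j6",np.round(s["joints"][[0,5]],1))
E
python3 - <<'E'
from g import *
from h import *
ax()
from plant import imaging
for n in("top","side"):
    c=imaging.capture(n)
    i=c["img"][130:230,190:320] ;cv2.imwrite(f"pics/{n}5.png",cv2.resize(i,None,fx=5,fy=5)[:,:,::-1])
E
```

```text
t 13.47 axis in tool [-26.2 -33.4] z 0.0296 yaw -116.9 cutter [-42.3   3.9] F [ 0.8 -0.3 -0. ] j1,j6 [ 14.7 -41.5]
```

View pics/side5.png

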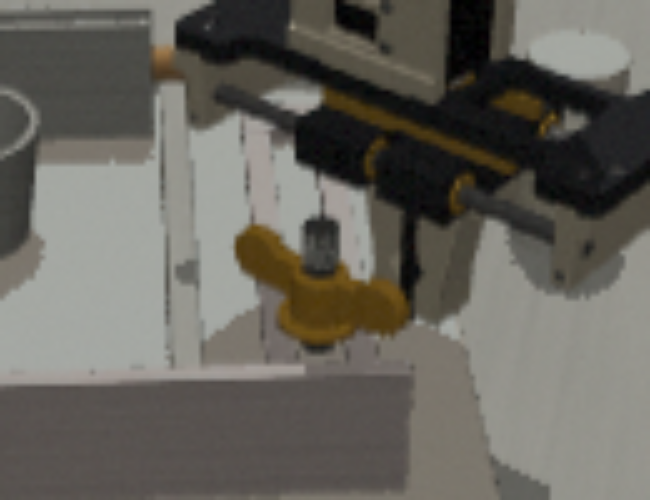

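Request:
step_arm(commands=[[[-4, -1, 0], 0], [[-4, -1, 0], 0], [[-5, 0, 0], 0], [[-5.0, 1.73, 0], 9], [[-5.0, 1.73, 0], 9], [[-5.0, 1.73, 0], 9], [[-5.0, 1.73, 0], 9]])

```text
time_s: 14.45
tcp_pos: [0.5283, -0.0342, 0.0321]
eef_rot: [180.0, -0.1, -153.2]
contact_force: [-2.6, -2.9, -0.1]
gripper_width: 0.0001
```

Run:
```python
from g import *
from h import *
ax()
from plant import imaging
for n in("top","side"):
    c=imaging.capture(n)
    i=c["img"][130:230,190:320] ;cv2.imwrite(f"pics/{n}6.png",cv2.resize(i,None,fx=5,fy=5)[:,:,::-1])
```

```text
t 14.45 axis in tool [-12.5 -30.5] z 0.0321 yaw -153.2 cutter [-17.7  27.8] F [-2.6 -2.9 -0.1] j1,j6 [ 17.5 -80.7]
```

View pics/side6.png

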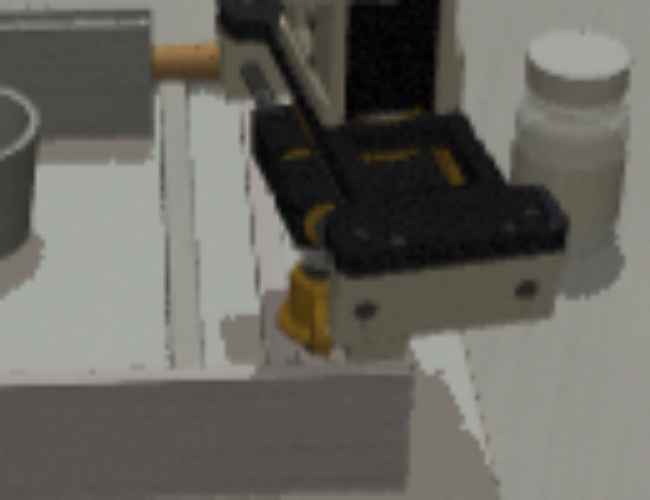

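Request:
step_arm(commands=[[[-5.0, 1.73, 0], 9], [[-5.0, 1.73, 0], 9], [[-5.0, 1.73, 0], 9], [[-5.0, 1.73, 0], 9], [[-5.0, 1.73, 0], 9], [[-5.0, 1.73, 0], 9], [[-5.0, 1.73, 0], 9], [[12, 0, 0], 0], [[0, 0, -45], 0], [[0, 0, 0], 0]])

```text
time_s: 15.8
tcp_pos: [0.555, -0.0141, 0.0807]
eef_rot: [179.7, 0.3, 144.6]
contact_force: [0.8, 0.2, 0.0]
gripper_width: 0.0005
```

Run:
```python
from g import *
from h import *
ax()
from plant import imaging
for n in("top",):
    c=imaging.capture(n)
    i=c["img"][130:230,190:320] ;cv2.imwrite(f"pics/{n}7.png",cv2.resize(i,None,fx=5,fy=5)[:,:,::-1])
c=imaging.capture("side");P=cloud(c);m=gold(c)&(c["z_map"]>0);q=P[m];d=np.linalg.norm(q[:,:2]-O,axis=1);k=(d<.05)&(d>.014)&(q[:,2]>.05)&(q[:,2]<.1);
i=c["img"][130:230,190:320] ;cv2.imwrite("pics/side7.png",cv2.resize(i,None,fx=5,fy=5)[:,:,::-1])
u,s_,vt=np.linalg.svd(q[k,:2]-O,full_matrices=False);print(k.sum(),"wing cutter deg",(np.degrees(np.arctan2(vt[0,1],vt[0,0]))-YAW)%180,np.percentile(q[k,2],[2,50,98]))
```

```text
t 15.8 axis in tool [-22.6 -34.9] z 0.0807 yaw 144.6 cutter [13.6 39.3] F [0.8 0.2 0. ] j1,j6 [  18.8 -144.3]
238 wing cutter deg 29.65247784559888 [0.05249901 0.07156676 0.08164226]
```

View pics/side7.png

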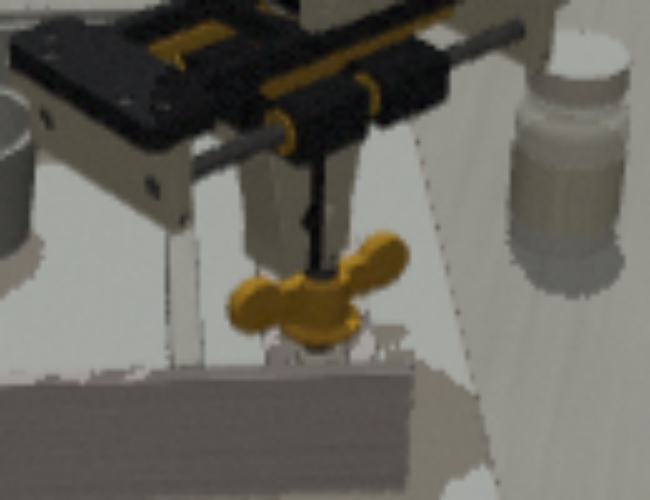

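Request:
step_arm(commands=[[[5.0, -4.9, 0], -10], [[5.0, -4.9, 0], -10], [[5.0, -4.9, 0], -10], [[5.0, -4.9, 0], -10], [[5.0, -4.9, 0], -10], [[5.0, -4.9, 0], -10], [[5.0, -4.9, 0], -10], [[5.0, -4.9, 0], -10], [[5.0, -4.9, 0], -10], [[5.0, -4.9, 0], -10], [[5.0, -4.9, 0], -10], [[5.0, -4.9, 0], -10], [[5.0, -4.9, 0], -10], [[5.0, -4.9, 0], -10], [[5.0, -4.9, 0], -10], [[5.0, -4.9, 0], -10], [[5.0, -4.9, 0], -10], [[5.0, -4.9, 0], -10], [[0, 0, 0], 0], [[0, 0, 0], 0]])

```text
time_s: 18.4
tcp_pos: [0.557, -0.0954, 0.0766]
eef_rot: [180.0, 0.0, -36.0]
contact_force: [0.2, 0.5, 0.4]
gripper_width: 0.0002
```

Run:
```python
from g import *
ax()
```

```text
t 18.4 axis in tool [-26.4 -29.9] z 0.0766 yaw -36.0 cutter [ -7.7 -39.1] F [0.2 0.5 0.4] j1,j6 [10.1 43.9]
```

Request:
step_arm(commands=[[[0, 0, 44], 0], [[-6, 0, 0], 0], [[-7, 1, 0], 0], [[-5.0, 1.73, 0], 9], [[-5.0, 1.73, 0], 9], [[-5.0, 1.73, 0], 9], [[-5.0, 1.73, 0], 9], [[-5.0, 1.73, 0], 9], [[-5.0, 1.73, 0], 9], [[-5.0, 1.73, 0], 9], [[-5.0, 1.73, 0], 9], [[-5.0, 1.73, 0], 9], [[-5.0, 1.73, 0], 9], [[-5.0, 1.73, 0], 9], [[-5.0, 1.73, 0], 9], [[-5.0, 1.73, 0], 9], [[-5.0, 1.73, 0], 9], [[-5.0, 1.73, 0], 9], [[-5.0, 1.73, 0], 9]])

```text
time_s: 20.78
tcp_pos: [0.5391, -0.025, 0.0345]
eef_rot: [-180.0, -0.0, 179.8]
contact_force: [-2.9, -1.6, -1.2]
gripper_width: 0.0004
```

Request:
step_arm(commands=[[[-5.0, 1.73, 0], 9], [[-5.0, 1.73, 0], 9], [[-5.0, 1.73, 0], 9], [[-5.0, 1.73, 0], 9], [[12, 0, 0], 0], [[0, 0, -45], 0], [[0, 0, 0], 0]])

```text
time_s: 21.65
tcp_pos: [0.5535, -0.0146, 0.0827]
eef_rot: [179.7, 0.3, 144.4]
contact_force: [-0.2, 0.6, -0.9]
gripper_width: 0.0007
```

```bash
cat > look.py <<'E'
from g import *
from h import *
import sys
from plant import imaging
ax()
c=imaging.capture("side");P=cloud(c);m=gold(c)&(c["z_map"]>0);q=P[m];d=np.linalg.norm(q[:,:2]-O,axis=1);k=(d<.05)&(d>.014)&(q[:,2]>.05)&(q[:,2]<.1);
i=c["img"][130:230,190:320] ;cv2.imwrite(sys.argv[1],cv2.resize(i,None,fx=5,fy=5)[:,:,::-1])
u,s_,vt=np.linalg.svd(q[k,:2]-O,full_matrices=False);print(k.sum(),"wing cutter deg",(np.degrees(np.arctan2(vt[0,1],vt[0,0]))-YAW)%180,np.percentile(q[k,2],[2,50,98]))
E
python3 look.py pics/side8.png
```

```text
t 21.65 axis in tool [-23.7 -33.6] z 0.0827 yaw 144.4 cutter [12.  39.3] F [-0.2  0.6 -0.9] j1,j6 [  18.8 -144.4]
228 wing cutter deg 33.414345014754424 [0.05056293 0.06989007 0.07972267]
```

View pics/side8.png

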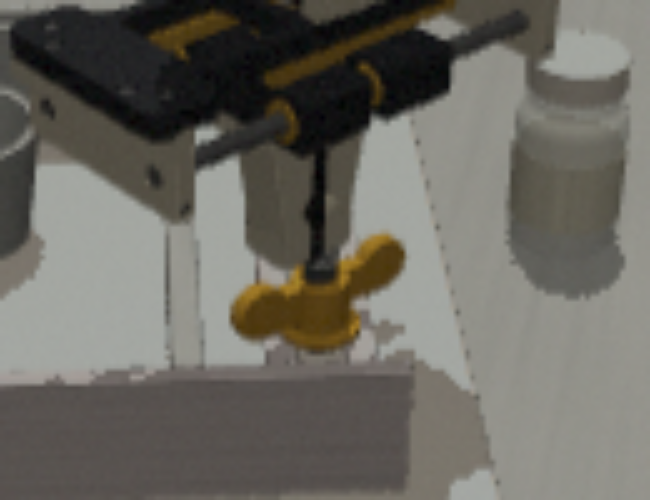

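Request:
step_arm(commands=[[[5.0, -4.9, 0], -10], [[5.0, -4.9, 0], -10], [[5.0, -4.9, 0], -10], [[5.0, -4.9, 0], -10], [[5.0, -4.9, 0], -10], [[5.0, -4.9, 0], -10], [[5.0, -4.9, 0], -10], [[5.0, -4.9, 0], -10], [[5.0, -4.9, 0], -10], [[5.0, -4.9, 0], -10], [[5.0, -4.9, 0], -10], [[5.0, -4.9, 0], -10], [[5.0, -4.9, 0], -10], [[5.0, -4.9, 0], -10], [[5.0, -4.9, 0], -10], [[5.0, -4.9, 0], -10], [[5.0, -4.9, 0], -10], [[5.0, -4.9, 0], -10], [[0, 0, 0], 0], [[0, 0, 0], 0]])

```text
time_s: 24.2
tcp_pos: [0.5555, -0.0957, 0.078]
eef_rot: [180.0, 0.0, -36.0]
contact_force: [0.0, -0.3, -0.4]
gripper_width: 0.0004
```

```bash
python3 look.py pics/side9.png
```

```text
t 24.2 axis in tool [-25.4 -31. ] z 0.078 yaw -36.0 cutter [ -9.2 -39. ] F [ 0.  -0.3 -0.4] j1,j6 [10.1 43.9]
234 wing cutter deg 33.450141768260565 [0.0507969  0.06930882 0.07959412]
```

View pics/side9.png

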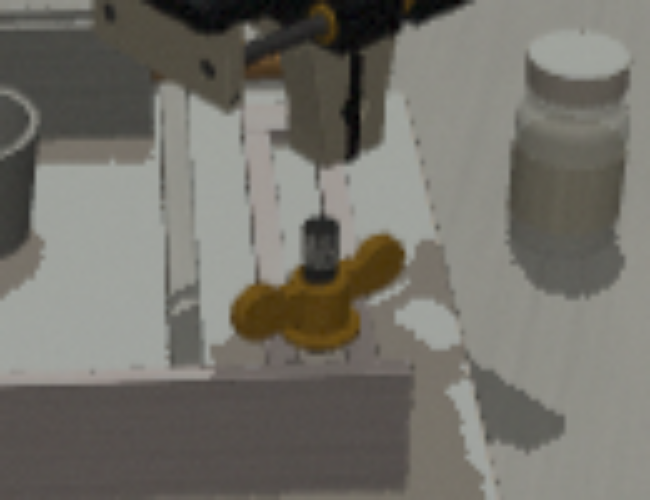

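Request:
step_arm(commands=[[[0, 0, 45], 0], [[-6, 0, 0], 0], [[-6, 0, 0], 0], [[-5.0, 1.73, 0], 9], [[-5.0, 1.73, 0], 9], [[-5.0, 1.73, 0], 9], [[-5.0, 1.73, 0], 9], [[-5.0, 1.73, 0], 9], [[-5.0, 1.73, 0], 9], [[-5.0, 1.73, 0], 9], [[0, 0, 0], 0]])

```text
time_s: 25.62
tcp_pos: [0.5214, -0.0643, 0.0347]
eef_rot: [-179.9, 0.0, -98.8]
contact_force: [-0.6, -2.3, 0.2]
gripper_width: 0.0005
```

```bash
python3 look.py pics/side10.png
```

```text
t 25.62 axis in tool [-13.4 -30.1] z 0.0347 yaw -98.8 cutter [-33.    0.8] F [-0.6 -2.3  0.2] j1,j6 [ 14.4 -23.2]
256 wing cutter deg 146.29271102646956 [0.05059424 0.06884942 0.07902828]
```

Request:
step_arm(commands=[[[-1.64, 0.66, 0], 3], [[-1.64, 0.66, 0], 3], [[-1.64, 0.66, 0], 3], [[-1.64, 0.66, 0], 3]])

```text
time_s: 26.18
tcp_pos: [0.5203, -0.0578, 0.0341]
eef_rot: [-179.9, 0.0, -110.7]
contact_force: [-0.7, -2.6, 2.7]
gripper_width: 0.0003
```

Request:
step_arm(commands=[[[-1.64, 0.66, 0], 3], [[-1.64, 0.66, 0], 3]])

```text
time_s: 26.42
tcp_pos: [0.5199, -0.0553, 0.0342]
eef_rot: [-180.0, -0.1, -116.7]
contact_force: [-0.3, -12.3, 2.9]
gripper_width: 0.0009
```

Request:
step_arm(commands=[[[-0.82, 0.33, 0], 1.5], [[-0.82, 0.33, 0], 1.5]])

```text
time_s: 26.68
tcp_pos: [0.5194, -0.0547, 0.0341]
eef_rot: [-180.0, -0.2, -119.7]
contact_force: [-1.7, -16.8, 3.0]
gripper_width: 0.0005
```

Request:
step_arm(commands=[[[-1.0, 0, 0], 0], [[-0.5, 0, 0], 0], [[0, 0, 0], 0]])

```text
time_s: 27.05
tcp_pos: [0.5193, -0.0546, 0.0341]
eef_rot: [180.0, -0.3, -119.6]
contact_force: [-1.5, -21.5, 4.8]
gripper_width: 0.0006
```

```bash
python3 look.py pics/side11.png
```

```text
t 27.05 axis in tool [-15.8 -30. ] z 0.0341 yaw -119.6 cutter [-32.1  10.8] F [ -1.5 -21.5   4.8] j1,j6 [ 15.7 -45.6]
230 wing cutter deg 134.5467142955703 [0.05054623 0.06915134 0.07910058]
```

View pics/side11.png

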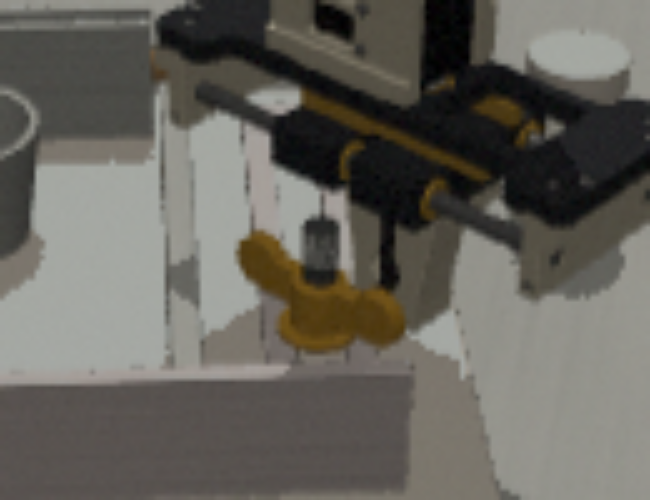

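Request:
step_arm(commands=[[[15, 0, 0], 0], [[15, 0, 0], 0], [[0, 0, -40], 0], [[0, 0, -40], 0], [[0, 0, -40], 0], [[40, 0, -20], 0], [[40, 0, 0], 0], [[40, 0, 0], 0], [[0, 0, 0], 0], [[0, 0, 0], 0], [[0, 0, 0], 0]])

```text
time_s: 28.48
tcp_pos: [0.4466, -0.1805, 0.1732]
eef_rot: [-180.0, 0.0, -119.8]
contact_force: [-0.6, 0.6, 0.1]
gripper_width: 0.0005
```

```bash
python3 look.py pics/side12.png
python3 - <<'E'
from h import *
from g import *
from plant import imaging
c=imaging.capture("side");P=cloud(c)
q=P.reshape(-1,3);C=np.array([w2c(x) for x in q]);k=(q[:,2]>.06)&(q[:,2]<.092)&(C[:,1]>80)&(C[:,1]<180)&(C[:,0]<150)&(C[:,0]>0)
print("plate y",np.percentile(C[k,1],[5,50,95]))
m0=load("side0.npz");P0=cloud(m0);
for nm,cc in(("start",m0),("now",c)):
    PP=cloud(cc);m=gold(cc)&(cc["z_map"]>0);g=PP[m];d=np.linalg.norm(g[:,:2]-O,axis=1);kk=(d<.05)&(d>.014)&(g[:,2]>.05)&(g[:,2]<.1);u,s_,vt=np.linalg.svd(g[kk,:2]-O,full_matrices=False)
    print(nm,(np.degrees(np.arctan2(vt[0,1],vt[0,0]))-YAW)%180,np.percentile(g[kk,2],[50,90,98]))
t=imaging.capture("top");cv2.imwrite("pics/top12.png",t["img"][:,:,::-1])
E
```

```text
t 28.48 axis in tool [-161.3  -30.4] z 0.1732 yaw -119.8 cutter [-137.8  -89.2] F [-0.6  0.6  0.1] j1,j6 [  1.4 -31.2]
225 wing cutter deg 134.04222444222208 [0.05055217 0.06916539 0.07888285]
plate y [90.82989093 92.52260193 94.09542062]
start 136.12227920082324 [0.07258522 0.08124558 0.08257838]
now 134.12898981394758 [0.06935355 0.07703159 0.07831462]
```

View pics/top12.png

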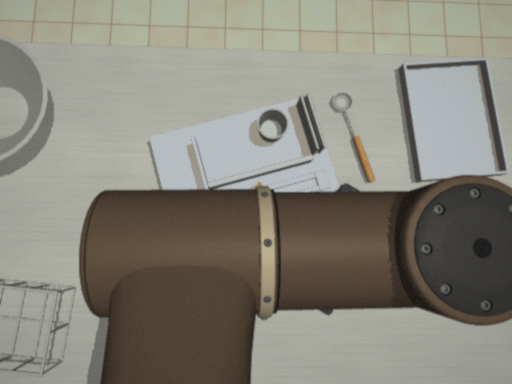

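View pics/side12.png

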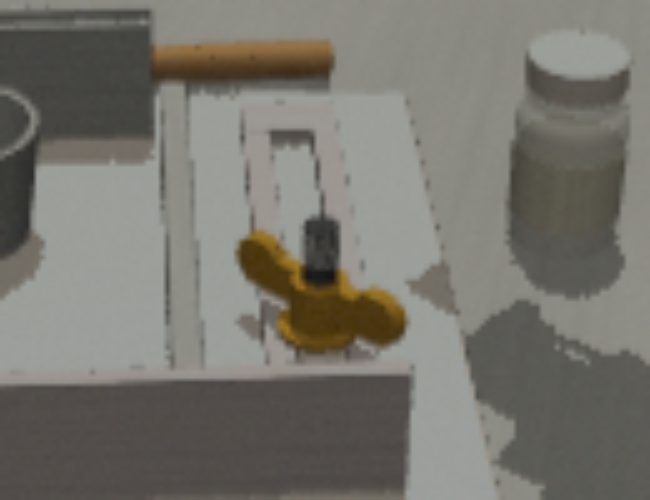

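```bash
python3 -c "
from plant import close_job
print(close_job())"
```

```text
the job is handed in; nothing more can be done
None
```

I pushed the length stop fully home, spun the wing nut clockwise until it would turn no further, and handed the job in at about 28.5 s. The interface gave no verdict, so what follows rests on my own checks.

**Length stop:** I pushed it with the shut fingers, and it stopped hard at 19 N against 3–4 N while sliding. The last picture puts the plate's outer face at about 92.5 mm in the cutter's y, where home is 93 mm. My first push passed over the plate without touching it. The reported TCP lies about 30 mm beyond the real fingertips, which I confirmed in the depth images and allowed for afterwards.

**Wing nut:** I turned it with three strokes of the shut fingers against one side of a wing, without gripping it. The last stroke met a hard stop at 21.5 N, against about 3–4 N while turning. After I withdrew, the wings lay at 134° (135° expected). The nut had sunk about 4.2 mm, which fits one full turn from a starting value near π.

**Shaker, cup and spoon:** They look unmoved in the closing pictures, though I did not measure the distances. The spoon and cup are visible in the final top view. The arm hides the shaker there, but the side view shows it standing in place.

**At hand-in:** The arm was clear of everything and the contact force read about zero. No checks disagreed at the end.

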